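# Seat the hold-down plate on its locating pins

### The job

The aluminium hold-down plate of the soldering fixture is lying on top of the fixture's two locating pins instead of over them. Nudge it sideways with the fingertips, using the fence to square it up, until both holes drop over the pins and the plate lies flat on the bed, then leave it. Only push it: do not pick it up or tip it, and leave the other things on the desk where they are.

Things in the scene. Friction and masses are not known exactly. Their poses are not given: they have to be found in the camera images.
- fixture: Soldering fixture: grey block fixed to the desk, flat bed 20 mm above it spanning x -52..+64, y -155..+85 mm, with a 6 mm deep pocket (small green board) under the plate's window. Origin: on the desk under the centre of the seated plate; +x points to its fence, +y the way the plate must slide. The seated plate's origin is at x = 0, y = 0, z = 20 mm here.
- fence_mid (a point): Point at fixture x +50.5, y -35, z 34 mm: top inner edge, at half length, of the dark steel fence, which runs along the whole +x side (240 mm long, 12 mm wide, its top 14 mm above the bed). A plate squared against it has its holes in line with the pins (0.5 mm off).
- rails_mid (a point): Point at fixture x 0, y -116.5, z 27 mm, midway between the two dark loading rails, 18 mm wide, centred at x = -36 and +36 mm, y -155..-78 mm, tops 7 mm above the bed, level with the pin tops. The bed between them, 54 mm wide, is free for a finger behind the plate.
- hold_plate: Loose flat bare aluminium plate 100 (x) x 150 (y) x 14 mm, 0.28-0.46 kg, window 44 x 56 mm at y -25. Origin: centre of its underside; axes near the fixture's. Starts on rails and pin tops, 27 mm above the desk, 18-38 mm short in y, 9-17 mm off the seated x towards -x, up to 0.08 rad askew. Seated it has dropped 7 mm onto the bed, with 1.5 mm play, and the pins stop it sliding on.
- pin0 (a point): Axis of the pin on the -x side, at bed height (20 mm above the desk), fixture x -25, y +30 mm. Both pins are round steel, 8 mm thick, 7 mm tall above the bed, the upper 3 mm tapered to 4 mm.
- pin1 (a point): Axis of the like pin on the +x (fence) side, at bed height, fixture x +25, y +30 mm.
- hole0 (a point): Centre, at the underside, of the plate's 11 mm through hole on its -x side (plate x -25, y +30 mm); belongs over pin0.
- hole1 (a point): Centre, at the underside, of the plate's 11 mm through hole on its +x side (plate x +25, y +30 mm); belongs over pin1.
- driver_red: Screwdriver with red handle, 22 x 162 x 22 mm, lying beyond the rail end of the fixture; a bystander, loose. Origin: centre of its underside.
- side_cutters: Small side cutters with red handles, 40 x 116 x 11 mm, lying behind the fence; a bystander, loose. Origin: centre of its underside.
- solder_reel0: Small reel of solder with green flanges, 46 x 47 x 34 mm, beyond the pin end of the fixture; a bystander, loose. Origin: centre of its underside.
- filter_cap0: Large black filter capacitor, standing, 42 x 42 x 56 mm, by the front corner at the pin end; a bystander, loose. Origin: centre of its underside.
- clip0: Black alligator clip, 10 x 53 x 10 mm, lying behind the fence; a bystander, loose. Origin: centre of its underside.
- flux_bottle: Small brown bottle, 37 x 37 x 84 mm, standing behind the fence at the rail end; a bystander, loose. Origin: centre of its underside.

How it is judged:
By the outcome, as a careful person would: the job done as asked, in the order asked, and still so for the second after the job is handed in, with the robot touching nothing.
It also fails if it takes over 48 s, if anything falls off the work surface, if the arm or the gripper's body presses on something with over 40 N, if the wrist force passes 120 N, or if a joint passes its speed limit or range.

### The arm

A 6-joint arm with a two-finger parallel gripper is mounted at the origin on a cart in front of the work surface, level with it; the furniture and walls round the work are solid. World frame = base frame: x ahead of the robot, y to its left, z up, the work surface at z = 0. Lengths are in m, angles in rad, forces in N, time in s.
With the tool pointing down it reaches from about 0.35 to 0.975 m from the base axis. Payload 17.4 kg.
Tool frame: the origin (TCP) lies between the finger pads; the fingertips stand 11 mm ahead of it and the grasp point (between the pads) lies 8 mm behind it; z points along the fingers, y is the line along which they close (so a half turn about z gives the same grasp; the last joint's range is limited). The gripper opens to 85 mm and grips with 20 to 120 N. Pads are 22 mm wide; open, the fingers measure 114 mm over their backs; the gripper's body (76 mm by 85 mm) begins 54 mm behind the grasp point. The pads swing forward as they close: fully open they stand 13 mm farther back than shut.
Start: joints at [1.237, 0.116, 1.442, -0, 1.584, -0.038], TCP at [0.197, 0.646, 0.242] pointing down, gripper open.
Joint ranges: [-2.83, 2.83], [-0.83, 2.19], [0.07, 2.5], [-1.14, 4.28], [0.01, 3], [-2.97, 2.97]. Speed limits (rad/s): [1.89, 1.89, 2.22, 3.14, 3.14, 3.14].

### API

Orientations are given as a unit quaternion [x, y, z, w].
In Python, from bench import r gives the robot as it stands. The module is installed in compiled form; this text tells all that it offers.
- The arm moves only by the tool move_arm, never from a script. Its argument "plan" is text: rows parted by semicolons, each of 7 numbers parted by spaces: the shift along the tool's x, y, z as a fraction of full scale, then the turn, a rotation vector about the tool's x, y, z as a fraction of full scale, then the gripper's target within -1 to 1 (shut at 1, half-way at 0, fully open at -1). In form: dx dy dz rx ry rz fingers; .... A call has 1 to 12 rows; each row shifts and turns the commanded pose from where the row before left it, along the tool's axes as they then stand; what a row does not reach is not made up. Full scale, the value 1, is 0.75 m for a shift and 0.15 rad for a turn. A row lasts 1/10 s, in which the tool goes at most 50 mm and 8.59 degrees, less where a joint would pass 70% of its speed; a pose out of reach is approached as far as the arm can. A call with a number of a shift or a turn outside -1 to 1 is refused whole. A call with a gripper value outside its range is refused whole. The fingers move at their own pace and stop on an object; "squeeze" is the grip in N (left out, the last holds). Time passes only in rows, so rows that do not move let the fingers close. It gives the time, the measured TCP pose, the force, the opening and the grip force at its end, in the units of the state.
- r.get_obs(): the state, without advancing time (a new reading comes with each control period).
- r.camera(name): name is "side" or "top" or "wrist"; returns a dict with "img" (480x640x3 uint8, blue, green, red), "camera_matrix" (3x3 intrinsics, pixels), "T" (4x4, takes a point from camera to world coordinates); the wrist camera has in their place "tool_from_camera" (4x4, takes a point from camera to tool coordinates, whose origin is the TCP and whose axes are the flange's). Camera axes: x right, y down, z forward; pixel columns grow to the right and rows downward; lengths in m; the calibration is good to about 2 mm. A picture is of the moment at which its call begins: read the wrist's pose just before it. There is no depth.
- r.hand_in(): hands the job in; it is judged then, once.
Trained networks look in the newest picture that a camera, given by its name, has taken for a name from the list of things; names that differ only in an ending like _2 or _b are one class to them, and where a whole thing is asked for, a point or a joint stands for the part that bears it (a point fixed in the world has none). Each returns a list of dicts, best first, with "conf" (0 to 1); they miss things now and then, are a little off and sometimes report something else, mostly with a low value. They report only what shows in the picture. A call takes as long as a camera call.
- r.regions_of(camera, name): "region" (480x640 bool, what is visible of it) and "rect" ([left, top, right, bottom] in pixels, round what is visible of it).
The state is a dict: "clock": time; "qpos": joint angles; "joint_vel": joint speeds; "joint_efforts": joint torques, N m; "tool_pos": TCP position; "orientation": TCP orientation; "force": force on the tool from outside, world axes, zero at the start; "ft_torque": the same for the moment, N m; "opening": finger opening in m; "grip_force": force on a finger pad.
Only numpy, scipy, OpenCV 4.12 (cv2) and the standard library are available. Lean on these libraries where they do the work, as an engineer would, in place of code of your own. Each camera call takes 0.05 s, during which the arm holds its last target. There are 200 camera calls.

## Working session

There is one attempt and no reset: what is moved stays moved. The work goes in short steps, Python scripts to look and compute and a tool call to move; the robot and the scene stay as the last step left them, time stands still between calls to the robot, and variables do not carry over. Pictures are saved under pics/ and viewed, at most 10 in all, crops included, and the job is handed in when it is done.

Besides the shell and the picture viewer there is one more tool, called as a command line: name --argument value ..., lists and objects as JSON in quotes. move_arm: Moves the arm, as the interface text tells. Its arguments: {"type":"object","properties":{"plan":{"type":"string"},"squeeze":{"type":"number"}},"required":["plan"]}

```bash
mkdir -p pics; cat > h.py <<'E'
import numpy as np,cv2
from bench import r
def ray(c,uv):
    K=c["camera_matrix"];T=np.array(c["T"]);d=T[:3,:3]@np.linalg.inv(K)@np.array([uv[0],uv[1],1.]);return T[:3,3],d
def onz(c,uv,z):
    o,d=ray(c,uv);return o+d*(z-o[2])/d[2]
def proj(c,p):
    T=np.linalg.inv(c["T"]);q=T[:3,:3]@np.asarray(p)+T[:3,3];q=c["camera_matrix"]@q;return q[:2]/q[2]
E
python3 - <<'E'
from h import *
o=r.get_obs();print({k:np.round(v,3) for k,v in o.items()})
for n in("top","side"):
    c=r.camera(n);cv2.imwrite(f"pics/{n}0.png",c["img"]);print(n,np.round(c["T"],3).tolist(),np.round(c["camera_matrix"],1).tolist())
    for t in("fixture","hold_plate","pin0","pin1","hole0","hole1","fence_mid","rails_mid","flux_bottle","filter_cap0","solder_reel0","side_cutters","driver_red"):
        for d in r.regions_of(n,t)[:2]:
            ys,xs=np.nonzero(d["region"]);print(t,round(d["conf"],2),np.round(d["rect"]),xs.mean().round(1),ys.mean().round(1),len(xs))
E
```

```text
{'clock': np.float64(0.0), 'qpos': array([ 1.237,  0.117,  1.442, -0.   ,  1.584, -0.038]), 'joint_vel': array([-0.001,  0.001, -0.001,  0.   , -0.   ,  0.001]), 'joint_efforts': array([ 2.0000e-03, -7.3200e+01, -6.3249e+01,  0.0000e+00,  6.0000e-03,
        0.0000e+00]), 'tool_pos': array([0.197, 0.646, 0.242]), 'orientation': array([ 0.147,  0.989, -0.001, -0.   ]), 'force': array([ 0.104, -0.349,  0.586]), 'ft_torque': array([ 0.021, -0.005, -0.033]), 'grip_force': np.float64(0.0), 'opening': np.float64(0.086)}
top [[0.011, -0.995, 0.1, 0.479], [-1.0, -0.012, -0.008, -0.08], [0.009, -0.1, -0.995, 1.032], [0.0, 0.0, 0.0, 1.0]] [[554.0, 0.0, 324.1], [0.0, 554.0, 239.8], [0.0, 0.0, 1.0]]
fixture 0.63 [283. 228. 411. 293.] 347.1 254.6 4712
hold_plate 0.61 [302. 237. 391. 297.] 342.1 266.3 3822
pin0 0.57 [281. 226. 415. 290.] 347.3 255.0 4929
pin1 0.57 [281. 226. 415. 290.] 347.3 255.0 4929
hole0 0.94 [302. 241. 390. 298.] 342.5 266.9 3768
hole1 0.94 [302. 241. 390. 298.] 342.5 266.9 3768
fence_mid 0.92 [281. 225. 412. 292.] 347.4 254.7 4751
rails_mid 0.76 [282. 228. 412. 290.] 347.4 2
[... 617 characters left out ...]
6 282.6 3327
pin0 0.7 [259. 240. 384. 347.] 332.8 299.5 3662
pin1 0.7 [259. 240. 384. 347.] 332.8 299.5 3662
hole0 0.92 [266. 250. 360. 318.] 309.3 282.6 3347
hole1 0.92 [266. 250. 360. 318.] 309.3 282.6 3347
fence_mid 0.98 [259. 237. 383. 348.] 332.7 299.7 3814
fence_mid 0.62 [267. 228. 293. 252.] 280.2 238.3 492
rails_mid 0.75 [258. 237. 382. 347.] 332.0 299.3 3813
flux_bottle 0.91 [402. 258. 420. 306.] 412.7 284.3 775
filter_cap0 0.83 [226. 240. 250. 277.] 237.1 256.8 643
solder_reel0 0.81 [268. 226. 291. 254.] 279.9 238.8 507
side_cutters 0.71 [338. 251. 380. 280.] 359.9 263.8 450
driver_red 0.57 [357. 327. 432. 380.] 385.0 358.9 863
driver_red 0.46 [259. 239. 384. 348.] 333.5 300.1 3609
```

```bash
python3 - <<'E'
from h import *
im=cv2.imread("pics/top0.png")[170:330,235:475]
cv2.imwrite("pics/top0c.png",cv2.resize(im,(800,533),interpolation=cv2.INTER_CUBIC))
im=cv2.imread("pics/side0.png")[215:365,215:440]
cv2.imwrite("pics/side0c.png",cv2.resize(im,(800,533),interpolation=cv2.INTER_CUBIC))
E
```

```text
(no output)
```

View pics/top0c.png

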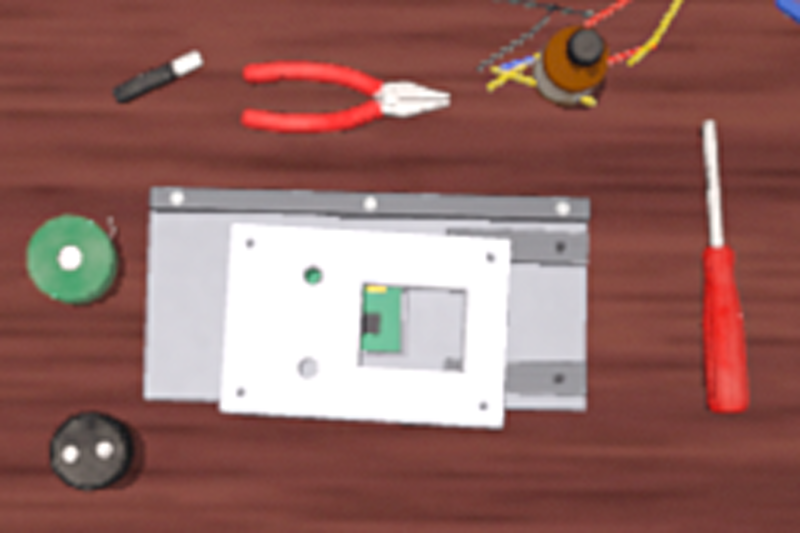

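View pics/side0c.png

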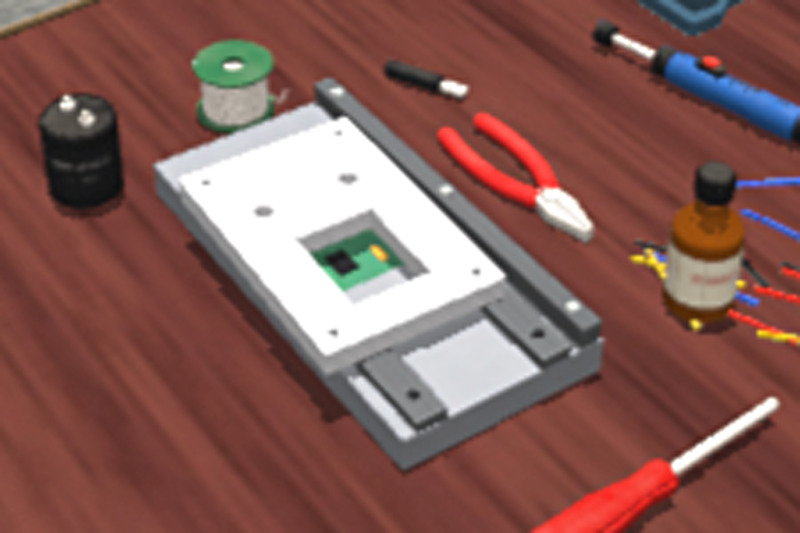

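```bash
cat >> h.py <<'E'
def fixpose(c):
    # fence outer-top corners and front bed corners (crop px of top0c, by eye)
    f=lambda u,v,z:onz(c,(235+u*.3,170+v*.3),z)
    return [f(152,187,.034),f(589,198,.034),f(145,400,.02),f(586,410,.02)]
def plate(c,z=.041):
    h=c["img"].min(axis=2);m=(h>215).astype(np.uint8)
    n,l,s,ce=cv2.connectedComponentsWithStats(m)
    cs,_=cv2.findContours((l==1+s[1:,4].argmax()).astype(np.uint8),cv2.RETR_EXTERNAL,cv2.CHAIN_APPROX_NONE)
    W=np.array([onz(c,p[0]+0.,z)[:2] for p in max(cs,key=len)],np.float32)
    R=cv2.minAreaRect(W*1000);b=cv2.boxPoints(R)
    e=b[1]-b[0] if np.linalg.norm(b[1]-b[0])>np.linalg.norm(b[2]-b[1]) else b[2]-b[1]
    e=e*np.sign(e[1]); return np.array(R[0]),R[1],np.arctan2(-e[0],e[1])
E
python3 - <<'E'
from h import *
c=r.camera("top")
P=fixpose(c);print(np.round(np.array(P)*1000,1))
# local fixture coords -> fit
L=np.array([[62.5,85],[62.5,-155],[-52,85],[-52,-155]]);W=np.array(P)[:,:2]*1000
a,b=L-L.mean(0),W-W.mean(0);th=np.arctan2((a[:,0]*b[:,1]-a[:,1]*b[:,0]).sum(),(a*b).sum())
R=np.array([[np.cos(th),-np.sin(th)],[np.sin(th),np.cos(th)]]);t=W.mean(0)-R@L.mean(0)
print("fix",th,t,"res",np.round(W-(L@R.T+t),1))
p=plate(c);print("plate",p,"in fix",R.T@(p[0]-t),p[2]-th)
np.savez("fix.npz",R=R,t=t,th=th)
E
```

```text
[[ 603.7   -8.6   34. ]
 [ 600.6 -246.6   34. ]
 [ 488.4   -6.    20. ]
 [ 485.7 -246.8   20. ]]
fix -0.01189498703768563 [539.75740257 -91.96977312] res [[ 0.4 -0.9]
 [ 0.2  1.1]
 [-0.4  0.3]
 [-0.2 -0.5]]
plate (array([ 530.9319458 , -123.95689392]), (152.1185760498047, 101.61791229248047), np.float32(-0.046964057)) in fix [ -8.444355   -32.08983411] -0.0350690697521894
```

move_arm --plan "0 0 0 0 0 -0.943 1; 0 0 0 0 0 -0.943 1; -0.017 -0.051 0 0 0 0 1; -0.017 -0.051 0 0 0 0 1; -0.017 -0.051 0 0 0 0 1; -0.017 -0.051 0 0 0 0 1; -0.017 -0.051 0 0 0 0 1; -0.017 -0.051 0 0 0 0 1; -0.017 -0.051 0 0 0 0 1; -0.017 -0.051 0 0 0 0 1; -0.017 -0.051 0 0 0 0 1; -0.017 -0.051 0 0 0 0 1" --squeeze 20

```text
clock: 2.65
tool_pos: [0.3194, 0.2601, 0.2424]
orientation: [0.006, 1.0, 0.0, 0.0]
force: [0.8, -0.5, 0.6]
opening: 0.0002
grip_force: 0.0
```

move_arm --plan "-0.017 -0.051 0 0 0 0 1; -0.017 -0.051 0 0 0 0 1; -0.017 -0.051 0 0 0 0 1; -0.017 -0.051 0 0 0 0 1; -0.017 -0.051 0 0 0 0 1; -0.017 -0.051 0 0 0 0 1; -0.017 -0.051 0 0 0 0 1; -0.017 -0.051 0 0 0 0 1; -0.017 -0.051 0 0 0 0 1; -0.017 -0.051 0 0 0 0 1; 0 0 0 0 0 0 1; 0 0 0 0 0 0 1"

```text
clock: 3.85
tool_pos: [0.4418, -0.1231, 0.2421]
orientation: [0.007, 1.0, 0.0, -0.0]
force: [-0.4, 0.8, 0.0]
opening: 0.0
grip_force: 0.0
```

move_arm --plan "0 0 0.0536 0 0 0 1; 0 0 0.0536 0 0 0 1; 0 0 0.0536 0 0 0 1; 0 0 0.0536 0 0 0 1; 0 0 0.0536 0 0 0 1; 0 0 0 0 0 0 1; -0.01 0 0 0 0 0 1; -0.01 0 0 0 0 0 1; -0.006 0 0 0 0 0 1; 0 0 0 0 0 0 1; 0 0 0 0 0 0 1"

```text
clock: 4.95
tool_pos: [0.4617, -0.1228, 0.0419]
orientation: [0.006, 1.0, -0.0, 0.0]
force: [0.2, -0.0, 0.6]
opening: -0.0002
grip_force: 0.0
```

```bash
python3 - <<'E'
from h import *
c=r.camera("top");print(plate(c))
im=c["img"][170:330,235:475]
cv2.imwrite("pics/t1.png",cv2.resize(im,(800,533),interpolation=cv2.INTER_CUBIC))
c=r.camera("side");im2=c["img"][215:365,215:440]
cv2.imwrite("pics/s1.png",cv2.resize(im2,(800,533),interpolation=cv2.INTER_CUBIC))
E
```

```text
(array([ 534.91906738, -105.47997284]), (193.65866088867188, 103.14579010009766), np.float32(-0.014317974))
```

View pics/s1.png

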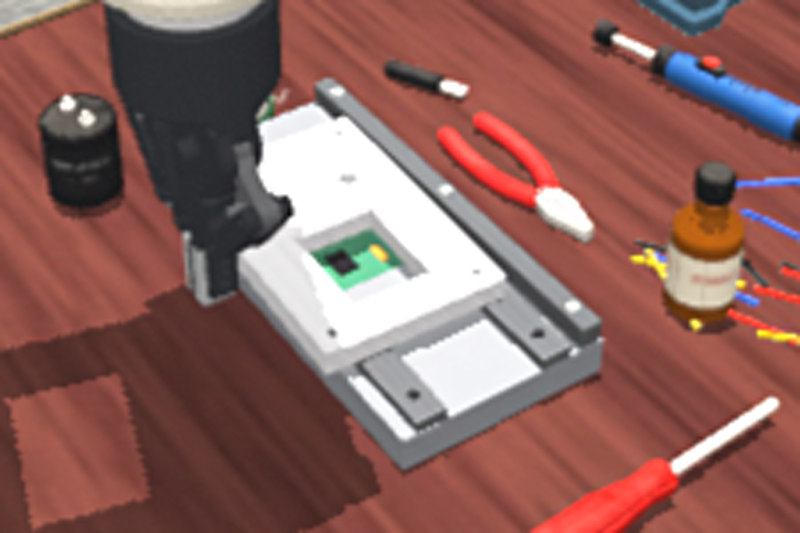

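The shut fingers (about 210,270) stand beside the plate's −x edge, tips level with its thickness and clear of the block. Pushing slowly to the fence.

move_arm --plan "-0.002 0 0 0 0 0 1; -0.002 0 0 0 0 0 1; -0.002 0 0 0 0 0 1; -0.002 0 0 0 0 0 1; -0.002 0 0 0 0 0 1; -0.002 0 0 0 0 0 1; -0.002 0 0 0 0 0 1; -0.002 0 0 0 0 0 1; -0.002 0 0 0 0 0 1"

```text
clock: 5.95
tool_pos: [0.4749, -0.1229, 0.0412]
orientation: [0.006, 1.0, 0.0, -0.0]
force: [-3.7, 0.1, 0.8]
opening: -0.0
grip_force: 1.2
```

move_arm --plan "-0.001 0 0 0 0 0 1; -0.001 0 0 0 0 0 1; -0.001 0 0 0 0 0 1; 0 0 0 0 0 0 1"

```text
clock: 6.35
tool_pos: [0.4762, -0.1233, 0.0411]
orientation: [0.006, 1.0, -0.0, -0.001]
force: [-12.1, -2.2, 5.4]
opening: -0.0001
grip_force: 6.1
```

move_arm --plan "-0.001 0 0 0 0 0 1; -0.001 0 0 0 0 0 1; 0 0 0 0 0 0 1"

```text
clock: 6.65
tool_pos: [0.4768, -0.1236, 0.041]
orientation: [0.007, 1.0, -0.0, -0.003]
force: [-23.3, -4.0, 10.5]
opening: -0.0001
grip_force: 11.4
```

```bash
cat >> h.py <<'E'
F=np.load("fix.npz")
def fx(p): return F["R"].T@(np.asarray(p)[:2]*1000-F["t"])
E
python3 - <<'E'
from h import *
c=r.camera("top")
im=c["img"][205:315,265:430]
cv2.imwrite("pics/t2.png",cv2.resize(im,(800,533),interpolation=cv2.INTER_CUBIC))
print(fx(r.get_obs()["tool_pos"]))
E
```

```text
[-62.62123921 -32.33775747]
```

View pics/t2.png

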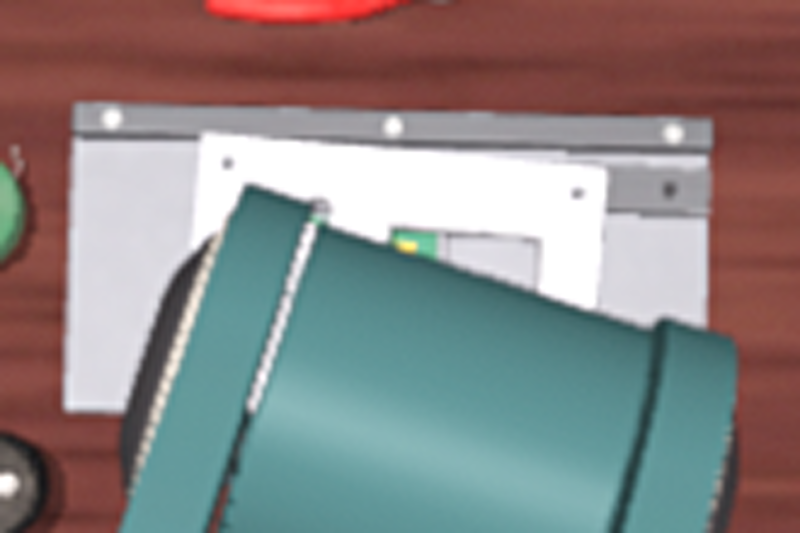

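```bash
python3 - <<'E'
from h import *
c=r.camera("side")
for z in(.017,.024,.03):
  for dx in(-.011,.011):
    for dy in(-.0145,.0145):
      u=proj(c,(.4617+dx,-.1228+dy,z));print(z,dx,dy,((u-[215,215])*800/225).round())
E
```

```text
0.017 -0.011 -0.0145 [208. 338.]
0.017 -0.011 0.0145 [179. 304.]
0.017 0.011 -0.0145 [247. 320.]
0.017 0.011 0.0145 [217. 287.]
0.024 -0.011 -0.0145 [207. 328.]
0.024 -0.011 0.0145 [178. 294.]
0.024 0.011 -0.0145 [247. 310.]
0.024 0.011 0.0145 [216. 277.]
0.03 -0.011 -0.0145 [206. 319.]
0.03 -0.011 0.0145 [177. 285.]
0.03 0.011 -0.0145 [246. 301.]
0.03 0.011 0.0145 [216. 268.]
```

```bash
python3 - <<'E'
from h import *
c=r.camera("side");im=c["img"][225:345,245:395]
cv2.imwrite("pics/s2.png",cv2.resize(im,(750,600),interpolation=cv2.INTER_CUBIC))
E
```

```text
(no output)
```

View pics/s2.png

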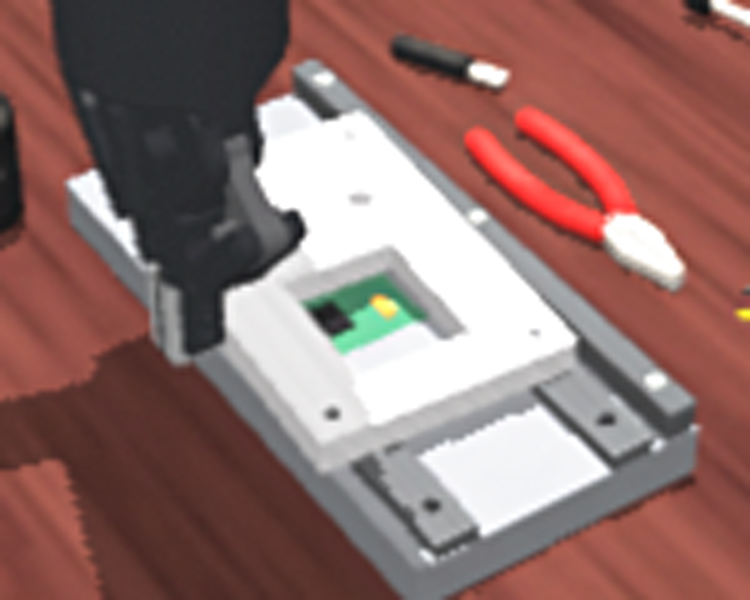

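move_arm --plan "0.01 0 0 0 0 0 1; 0.02 0 0 0 0 0 1; 0.01 -0.02 0 0 0 0 1; 0 -0.03 0 0 0 0 1; 0 -0.02 0 0 0 0 1; 0 0 0 0 0 0 1; 0 0 0 0 0 0 1"

```text
clock: 7.5
tool_pos: [0.448, -0.1751, 0.0412]
orientation: [0.007, 1.0, 0.0, -0.0]
force: [0.5, -0.2, -0.2]
opening: 0.0001
grip_force: 0.0
```

```bash
python3 - <<'E'
from h import *
print(fx(r.get_obs()["tool_pos"]))
c=r.camera("top")
im=c["img"][205:315,265:430]
cv2.imwrite("pics/t3.png",cv2.resize(im,(800,533),interpolation=cv2.INTER_CUBIC))
for p in((25,30),(-25,30),(50.5,85),(50.5,-155)):
  w=F["R"]@np.array(p)+F["t"];u=proj(c,(*(w/1000),.027 if p[1]==30 else .034));print(p,((u-[265,205])*800/165).round())
E
```

```text
[-90.74867978 -84.26108439]
(25, 30) [218. 208.]
(-25, 30) [215. 342.]
(50.5, 85) [ 72. 135.]
(50.5, -155) [714. 151.]
```

View pics/t3.png

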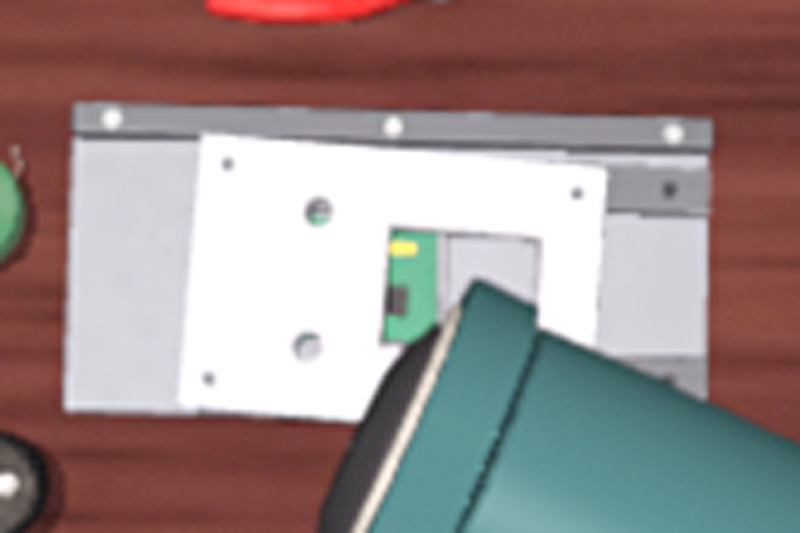

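move_arm --plan "-0.013 0 0 0 0 0 1; -0.013 0 0 0 0 0 1; -0.003 0 0 0 0 0 1; -0.002 0 0 0 0 0 1; -0.002 0 0 0 0 0 1; -0.002 0 0 0 0 0 1; 0 0 0 0 0 0 1"

```text
clock: 8.25
tool_pos: [0.4741, -0.1755, 0.0412]
orientation: [0.006, 1.0, 0.0, -0.0]
force: [-0.2, 0.8, -0.9]
opening: -0.0001
grip_force: 0.3
```

move_arm --plan "-0.0015 0 0 0 0 0 1; -0.0015 0 0 0 0 0 1; 0 0 0 0 0 0 1"

```text
clock: 8.55
tool_pos: [0.4765, -0.1755, 0.0413]
orientation: [0.006, 1.0, 0.0, 0.0]
force: [-1.4, 0.1, -0.0]
opening: -0.0002
grip_force: 0.4
```

move_arm --plan "-0.0015 0 0 0 0 0 1; -0.001 0 0 0 0 0 1; 0 0 0 0 0 0 1"

```text
clock: 8.85
tool_pos: [0.4784, -0.1755, 0.0413]
orientation: [0.006, 1.0, 0.0, 0.0]
force: [0.2, 0.1, 0.4]
opening: -0.0001
grip_force: 0.4
```

move_arm --plan "-0.001 0 0 0 0 0 1; 0 0 0 0 0 0 1"

```text
clock: 9.05
tool_pos: [0.4791, -0.1755, 0.0413]
orientation: [0.006, 1.0, -0.0, 0.0]
force: [-1.9, -0.7, -0.6]
opening: -0.0001
grip_force: 0.6
```

move_arm --plan "-0.001 0 0 0 0 0 1; -0.001 0 0 0 0 0 1; 0 0 0 0 0 0 1"

```text
clock: 9.35
tool_pos: [0.48, -0.1756, 0.0413]
orientation: [0.006, 1.0, 0.0, -0.001]
force: [-9.7, -1.3, 5.3]
opening: -0.0001
grip_force: 5.0
```

```bash
cat >> h.py <<'E'
def holes(c,n=None):
    # fence-side edge of plate: bright->dark transition per column, in world at z=.041
    g=c["img"].min(axis=2).astype(float);out=[]
    for u in range(300,400):
        col=g[225:262,u];k=np.nonzero(col>200)[0]
        if len(k)and k[0]>0:
            k=k[0];v=225+k-(col[k]-200)/(col[k]-col[k-1]);out.append(fx(onz(c,(u,v),.041)))
    return np.array(out)
E
python3 - <<'E'
from h import *
c=r.camera("top");e=holes(c)
e=e[np.abs(e[:,0]-np.median(e[:,0]))<5]
print(len(e),np.round(e[::8],1),np.polyfit(e[:,1],e[:,0],1))
E
```

```text
86 [[  48.3   48.3]
 [  52.3   34. ]
 [  52.7   19.6]
 [  52.6    5.2]
 [  52.6   -9.2]
 [  52.4  -23.6]
 [  52.4  -45.2]
 [  52.4  -59.6]
 [  52.4  -74.1]
 [  52.5  -88.5]
 [  52.6 -102.9]] [1.76324174e-03 5.21937674e+01]
```

move_arm --plan "0.02 0 0 0 0 0 1; 0 0 -0.04 0 0 0 1; 0 0 -0.04 0 0 0 1; -0.0348 -0.0292 0 0 0 0 1; -0.0348 -0.0292 0 0 0 0 1; -0.0348 -0.0292 0 0 0 0 1; 0 0 0 0 0 0 1; 0 0 0.04 0 0 0 1; 0 0 0.04 0 0 0 1; 0 0 0 0 0 0 1; 0 0 0 0 0 0 1"

```text
clock: 10.5
tool_pos: [0.543, -0.2418, 0.0419]
orientation: [0.006, 1.0, 0.0, -0.0]
force: [0.2, -0.6, -0.5]
opening: 0.0001
grip_force: 0.0
```

```bash
python3 - <<'E'
from h import *
print(fx(r.get_obs()["tool_pos"]))
c=r.camera("top")
im=c["img"][205:315,265:430]
cv2.imwrite("pics/t4.png",cv2.resize(im,(800,533),interpolation=cv2.INTER_CUBIC))
E
```

```text
[   4.98654215 -149.78518201]
```

View pics/t4.png

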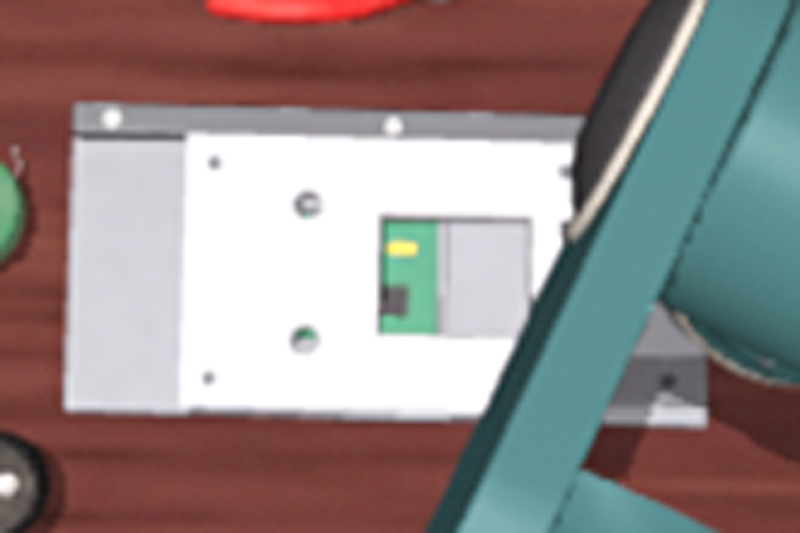

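move_arm --plan "0 0.014 0 0 0 0 1; 0 0.014 0 0 0 0 1; 0 0.003 0 0 0 0 1; 0 0.003 0 0 0 0 1; 0 0.003 0 0 0 0 1; 0 0.003 0 0 0 0 1; 0 0.003 0 0 0 0 1; 0 0.003 0 0 0 0 1; 0 0 0 0 0 0 1"

```text
clock: 11.45
tool_pos: [0.5435, -0.2075, 0.0414]
orientation: [0.006, 1.0, -0.0, 0.0]
force: [0.7, -1.8, 1.1]
opening: 0.0002
grip_force: 0.8
```

```bash
cat >> h.py <<'E'
def look(name=None):
    print("tcp",fx(r.get_obs()["tool_pos"]).round(1))
    c=r.camera("top");e=holes(c);e=e[np.abs(e[:,0]-52.5)<4];print("edge",len(e),np.polyfit(e[:,1],e[:,0],1).round(4))
    # plate front edge (white->bed) at x_f -10..10 rows
    g=c["img"][205:315,265:430].min(axis=2).astype(np.float32);out=[]
    for xf in(-35,0,35):
        ys=np.arange(20,84,.25);pts=[proj(c,(*((F["R"]@np.array([xf,y])+F["t"])/1000),.034)) for y in ys]
        s=np.array([cv2.getRectSubPix(g,(1,1),(float(p[0]-265),float(p[1]-205)))[0,0] for p in pts])
        d=s[:-8]-s[8:];out.append(ys[4+d.argmax()])
    print("front y@z34",out)
    if name:
        im=c["img"][205:315,265:430];cv2.imwrite(f"pics/{name}.png",cv2.resize(im,(800,533),interpolation=cv2.INTER_CUBIC))
E
python3 -c "
from h import *
look()"
```

```text
tcp [   5.1 -115.4]
edge 56 [-5.60000e-03  5.17993e+01]
front y@z34 [np.float64(49.0), np.float64(49.75), np.float64(49.25)]
```

move_arm --plan "0 0.0025 0 0 0 0 1; 0 0.0025 0 0 0 0 1; 0 0.0025 0 0 0 0 1; 0 0.0025 0 0 0 0 1; 0 0.0025 0 0 0 0 1; 0 0.0025 0 0 0 0 1; 0 0.0025 0 0 0 0 1; 0 0.0025 0 0 0 0 1; 0 0.0025 0 0 0 0 1; 0 0 0 0 0 0 1"

```text
clock: 12.5
tool_pos: [0.5437, -0.1904, 0.0413]
orientation: [0.006, 1.0, 0.0, -0.0]
force: [-0.2, -1.2, 1.9]
opening: 0.0001
grip_force: 1.1
```

```bash
python3 -c "
from h import *
look('t5')"
```

```text
tcp [  5.1 -98.4]
edge 46 [-2.23000e-02  5.03471e+01]
front y@z34 [np.float64(65.25), np.float64(66.25), np.float64(67.25)]
```

move_arm --plan "0 -0.0133 0 0 0 0 1; 0 0 -0.04 0 0 0 1; 0 0 -0.04 0 0 0 1; 0.03 0.046 0 0 0 0 1; 0.03 0.046 0 0 0 0 1; 0.03 0.046 0 0 0 0 1; 0.03 0.046 0 0 0 0 1; 0 0 0 0 0 0 1; 0 0 0.04 0 0 0 1; 0 0 0.04 0 0 0 1; 0 0 0 0 0 0 1"

```text
clock: 13.65
tool_pos: [0.4535, -0.0616, 0.0379]
orientation: [0.006, 1.0, 0.001, -0.003]
force: [0.5, 0.0, 0.6]
opening: 0.0
grip_force: 0.0
```

```bash
python3 -c "
from h import *
look()"
```

```text
tcp [-86.6  29.3]
edge 70 [-2.51000e-02  5.03532e+01]
front y@z34 [np.float64(34.5), np.float64(66.0), np.float64(67.25)]
```

move_arm --plan "-0.014 0 -0.003 0 0 0 1; -0.013 0 0 0 0 0 1; -0.002 0 0 0 0 0 1; -0.0015 0 0 0 0 0 1; -0.0015 0 0 0 0 0 1; -0.001 0 0 0 0 0 1; 0 0 0 0 0 0 1"

```text
clock: 14.4
tool_pos: [0.4799, -0.0617, 0.0436]
orientation: [0.006, 1.0, 0.0, -0.0]
force: [-4.0, 0.7, 2.9]
opening: 0.0002
grip_force: 1.8
```

move_arm --plan "-0.001 0 0 0 0 0 1; -0.001 0 0 0 0 0 1; 0 0 0 0 0 0 1"

```text
clock: 14.7
tool_pos: [0.4815, -0.0617, 0.0436]
orientation: [0.006, 1.0, 0.0, -0.0]
force: [-4.8, 2.1, 3.8]
opening: -0.0
grip_force: 2.6
```

```bash
python3 -c "
from h import *
look()"
```

```text
tcp [-58.7  29.6]
edge 71 [9.00000e-04 5.25196e+01]
front y@z34 [np.float64(32.75), np.float64(64.25), np.float64(65.25)]
```

move_arm --plan "0.02 0 0 0 0 0 1; 0 0 -0.04 0 0 0 1; 0 0 -0.04 0 0 0 1; -0.0244 -0.0459 0 0 0 0 1; -0.0244 -0.0459 0 0 0 0 1; -0.0244 -0.0459 0 0 0 0 1; -0.0244 -0.0459 0 0 0 0 1; 0 0 0 0 0 0 1; 0 0 0.04 0 0 0 1; 0 0 0.043 0 0 0 1; 0 0 0 0 0 0 1; 0 0 0 0 0 0 1"

```text
clock: 15.95
tool_pos: [0.538, -0.2001, 0.0418]
orientation: [0.006, 1.0, 0.0, -0.0]
force: [0.4, -0.0, 1.1]
opening: 0.0004
grip_force: 0.0
```

move_arm --plan "0 0.006 0 0 0 0 1; 0 0.0025 0 0 0 0 1; 0 0.0025 0 0 0 0 1; 0 0.0025 0 0 0 0 1; 0 0.0025 0 0 0 0 1; 0 0 0 0 0 0 1"

```text
clock: 16.55
tool_pos: [0.5385, -0.1885, 0.0419]
orientation: [0.006, 1.0, -0.0, 0.0]
force: [0.3, -3.2, 4.2]
opening: 0.0001
grip_force: 2.7
```

```bash
python3 -c "
from h import *
look()"
```

```text
tcp [ -0.1 -96.5]
edge 46 [2.7000e-03 5.2511e+01]
front y@z34 [np.float64(68.5), np.float64(68.0), np.float64(67.25)]
```

move_arm --plan "0 0.002 0 0 0 0 1; 0 0.002 0 0 0 0 1; 0 0.0015 0 0 0 0 1; 0 0 0 0 0 0 1"

```text
clock: 17.0
tool_pos: [0.5386, -0.1846, 0.042]
orientation: [0.006, 1.0, -0.001, 0.001]
force: [-0.9, -5.2, 5.1]
opening: 0.0001
grip_force: 3.6
```

```bash
python3 -c "
from h import *
look()"
```

```text
tcp [ -0.1 -92.7]
edge 44 [2.50000e-03 5.25088e+01]
front y@z34 [np.float64(72.25), np.float64(71.5), np.float64(72.5)]
```

move_arm --plan "0 0.001 0 0 0 0 1; 0 0.001 0 0 0 0 1; 0 0.001 0 0 0 0 1; 0 0 0 0 0 0 1"

```text
clock: 17.45
tool_pos: [0.5382, -0.1817, 0.0412]
orientation: [0.006, 1.0, 0.0, -0.0]
force: [0.3, 0.1, -0.9]
opening: -0.0002
grip_force: 0.0
```

```bash
python3 -c "
from h import *
look()"
```

```text
tcp [ -0.5 -89.8]
edge 42 [-2.10000e-03  5.12314e+01]
front y@z34 [np.float64(76.0), np.float64(76.75), np.float64(76.25)]
```

move_arm --plan "0 -0.015 0 0 0 0 1; 0 -0.03 0 0 0 0 1; 0 0 -0.05 0 0 0 1; 0 0 -0.06 0 0 0 1; 0 0 -0.06 0 0 0 1; 0.04 -0.03 -0.02 0 0 0 1; 0.05 -0.03 0 0 0 0 1; 0.05 -0.03 0 0 0 0 1; 0 0 0 0 0 0 1; 0 0 0 0 0 0 1"

```text
clock: 18.5
tool_pos: [0.4314, -0.2826, 0.184]
orientation: [0.007, 1.0, -0.0, 0.0]
force: [0.3, 0.2, 0.0]
opening: -0.0002
grip_force: 0.0
```

```bash
python3 - <<'E'
from h import *
look()
c=r.camera("top")
a=cv2.resize(c["img"][205:315,265:430],(600,400),interpolation=cv2.INTER_CUBIC)
c2=r.camera("side");b=cv2.resize(c2["img"][225:345,245:395],(750,600),interpolation=cv2.INTER_CUBIC)
cv2.imwrite("pics/e_s.png",b);cv2.imwrite("pics/e_t.png",a)
# predicted plate-top outline if seated / if still up
for z in(.034,.041):
  print(z,[((proj(c2,(*((F["R"]@np.array(p)+F["t"])/1000),z))-[245,225])*5).round().tolist() for p in((-50,-75),(50,-75),(-50,75),(50,75))])
E
```

```text
tcp [-106.1 -191.9]
edge 65 [2.80000e-03 5.10649e+01]
front y@z34 [np.float64(75.75), np.float64(75.25), np.float64(76.0)]
0.034 [[281.0, 394.0], [519.0, 286.0], [72.0, 167.0], [295.0, 81.0]]
0.041 [[280.0, 379.0], [520.0, 271.0], [70.0, 152.0], [294.0, 66.0]]
```

View pics/e_s.png

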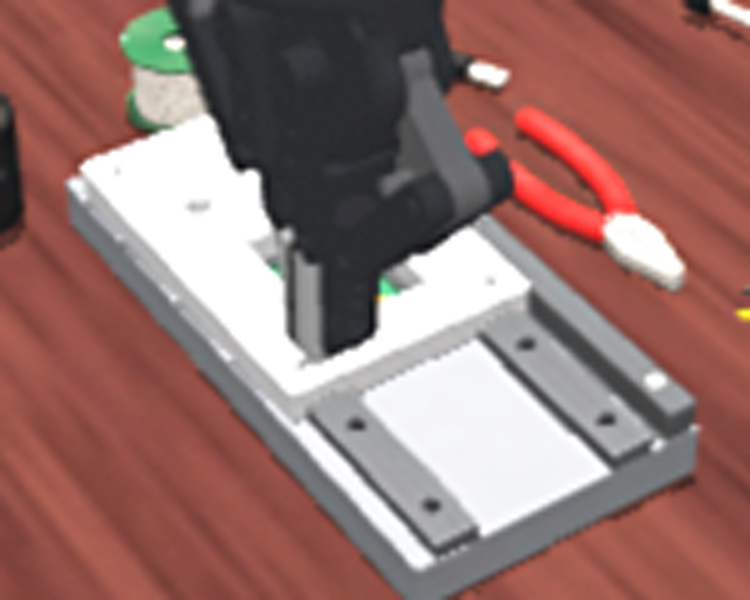

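View pics/e_t.png

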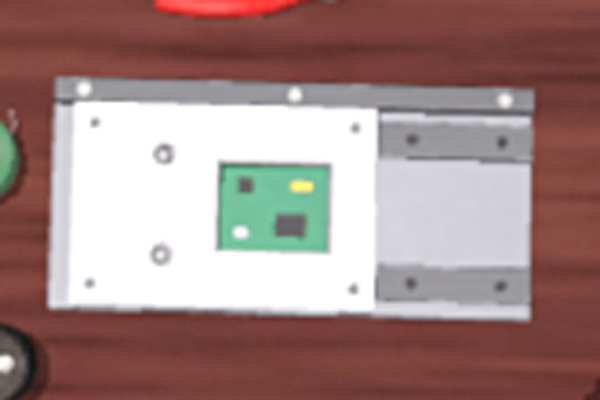

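The pins sit centred in both holes (163,153 and 161,254 in the top view). In the side view the plate's visible corners (295,395; 530,290; 80,165) match the seated height at both ends, not the 7 mm raised one. The fingers are clear of everything.

```bash
python3 -c "
from bench import r
print(r.hand_in())"
```

```text
the job is handed in; nothing more can be done
None
```

The hold-down plate was squared against the fence and pushed until both holes dropped over the pins; the last pictures show it flat on the bed, and I handed the job in after about 19 s of arm time with the gripper clear (no verdict was returned).

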